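# Lock the blue filter cartridge into its bayonet holder

### The arm

A 6-joint arm with a two-finger parallel gripper is mounted at the origin on the work surface. World frame = base frame: x ahead of the robot, y to its left, z up, the work surface at z = 0. Lengths are in m, angles in rad, forces in N, time in s.
With the tool pointing down it reaches from about 0.325 to 0.775 m from the base axis. Payload 5.5 kg.
Tool frame: the origin (TCP) lies at the very end of the fingers, on their centre line; the grasp point (between the pads) lies 19 mm behind it; z points along the fingers, y is the direction in which the jaws open and shut (so a half turn about z gives the same grasp; the last joint's range is limited). The gripper opens to 88 mm and grips with 3 to 60 N. Pads are 20 mm wide; open, the fingers measure 115 mm over their backs; the gripper's body (75 mm by 178 mm) begins 61 mm behind the grasp point.
Start: joints at [1.229, 0.091, 1.231, -0, 1.82, -0.057], TCP at [0.169, 0.576, 0.223] pointing down, gripper open.
Joint ranges: [-2.87, 2.87], [-0.86, 2.18], [0.17, 2.46], [-1.51, 4.65], [0.06, 2.69], [-2.65, 2.65]. Speed limits (rad/s): [2.57, 2.57, 3.01, 3.14, 3.14, 3.14].

### API

Orientations are given as a unit quaternion [w, x, y, z].
In Python, from workcell import arm gives the robot as it stands.
- The arm moves only by the tool send_rows, never from a script. Its argument "rows" is a list of rows, each an object of numbers: "tx", "ty", "tz": the shift along the tool's x, y, z in m; "ax", "ay", "az": the turn, a rotation vector about the tool's x, y, z in degrees; "hand": the opening, from 0 (shut) to 1 (fully open). A call has 1 to 8 rows; each row shifts and turns the commanded pose from where the row before left it, along the tool's axes as they then stand; what a row does not reach is not made up. A row lasts 1/8 s, in which the tool goes at most 62.5 mm and 10.7 degrees, less where a joint would pass 70% of its speed; a pose out of reach is approached as far as the arm can. A call is refused whole if a number of a shift passes 0.0625 or a number of a turn 10.7, either way. A call with a gripper value outside its range is refused whole. The fingers move at their own pace and stop on an object; the grip force is fixed at half the most. Time passes only in rows, so rows that do not move let the fingers close. It gives the time, the measured TCP pose, the force and the opening at its end, in the units of the state.
- arm.state(): the state, without advancing time (a new reading comes with each control period).
- arm.camera(name): name is "scene" or "top" or "wrist"; returns a dict with "color" (480x640x3 uint8, blue, green, red), "camera_matrix" (3x3 intrinsics, pixels), "T" (4x4, takes a point from camera to world coordinates); the wrist camera has in their place "hand_eye" (4x4, takes a point from camera to tool coordinates, whose origin is the TCP and whose axes are the flange's). Camera axes: x right, y up, looking along -z (the intrinsics and any distortion apply to the point x, -y, -z); pixel columns grow to the right and rows downward; lengths in m; the calibration is good to about 2 mm. A picture is of the moment at which its call begins: read the wrist's pose just before it. There is no depth.
- arm.close_job(): hands the job in, once; it reports no verdict.
The state is a dict: "clock": time; "joint_pos": joint angles; "joint_vel": joint speeds; "joint_torque": joint torques, N m; "eef_pos": TCP position; "tcp_rot": TCP orientation; "force": force on the tool from outside, world axes, zero at the start; "wrist_torque": the same for the moment, N m; "gripper_width": finger opening in m.
Only numpy, scipy, OpenCV 4.12 (cv2) and the standard library are available. Lean on these libraries where they do the work, as an engineer would, in place of code of your own. Each camera call takes 0.05 s, during which the arm holds its last target. There are 200 camera calls.

### The job

Two water-filter cartridges stand loosely in their spring-loaded holders on the lab bench. Lock the blue one: press it down against the spring, turn it a quarter turn clockwise (seen from above) while it is down, and let it spring back up so that its lugs seat under the green parts of the collar; then let go of it. Leave the orange cartridge as it is, unlocked.

Things in the scene. Friction and masses are not known exactly. Their poses are not given: they have to be found in the camera images.
- blue_cap_bar (a point): Centre of the grip bar on top of the loose blue cartridge (150 g): bar 50 mm long (this point's x), 20 wide (y), 28 high (z up). Pinch it across its width. 14 mm below this point is the flat top of the round body, 54 mm across; fingertips may rest on it. Two lugs, 16 mm wide, stick out along +x and -x to 44 mm from the axis, tops 41 mm below this point. Starts 115 mm above the bench.
- blue_collar (a point): Centre of the top of the blue cartridge's collar, 71 mm above the bench. The cartridge stands on a spring: 3 N at the start, 11.5 N at 17 mm down, where it meets a hard floor. Pressed 13 to 17 mm it turns, only clockwise from above, up to a stop at about 100 degrees. From about 75 degrees to the stop it can spring up and lock, its bar then 7 mm lower than at the start; elsewhere it stays low.
- blue_holder: Holder of the blue cartridge, fixed: white base 130 mm square, 20 high; grey round collar 102 mm across. Origin: centre of its underside, on the bench, on the turning axis; z up. The collar's two open slots, 40 degrees wide, lie along its +x and -x; the lugs stand in them at the start, within 5 degrees. The collar's green parts, under which the lugs lock, lie about +y and -y.
- orange_cap_bar (a point): Centre of the grip bar of the orange cartridge, which stands in a holder of its own; both are of the same shape as the blue ones. To be left alone. Which cartridge is on the robot's left and which on its right varies.

How it is judged:
On the way, in this order (a step that is already met when the one before it is completed fails the run):
1. the blue cartridge is pressed down by at least 11 mm (z of blue_cap_bar in the frame of blue_holder below 0.104 m), for 0.1 s.
2. the blue cartridge is turned clockwise until its lugs lie under the green parts of the collar (at least 69 degrees off the slots) (angle between the x axis of blue_cap_bar and the x axis of blue_holder, either way round above 1.2 rad), for 0.1 s.
At the end, for the whole second after the job is handed in: The blue cartridge is locked: turned at least 69 degrees from the slots, sprung back up so that its bar centre is 105 to 111 mm above the bench, within 10 mm of the holder's axis and tilted less than 9 degrees; the orange cartridge's bar is within 5 mm of where it was (angle between the x axis of blue_cap_bar and the x axis of blue_holder, either way round above 1.2 rad and z of blue_cap_bar in the frame of blue_holder between 0.105 and 0.111 m and horizontal distance between blue_cap_bar and blue_holder below 0.01 m and angle between blue_cap_bar's own z axis and vertical below 0.15 rad and distance of orange_cap_bar from where it was at the start of the episode below 0.005 m); the robot touches nothing.
It fails at once if the orange cartridge's bar is displaced by more than 15 mm (distance of orange_cap_bar from where it was at the start of the episode above 0.015 m).
It also fails if it takes over 38 s, if anything falls off the work surface, if the arm or the gripper's body presses on something with over 40 N, if the wrist force passes 120 N, or if a joint passes its speed limit or range.

## Working session

There is one attempt and no reset: what is moved stays moved. The work goes in short steps, Python scripts to look and compute and a tool call to move; the robot and the scene stay as the last step left them, time stands still between calls to the robot, and variables do not carry over. Pictures are saved under pics/ and viewed, about 8 in all and at most 12, crops included, and the job is handed in when it is done.

Besides the shell and the picture viewer there is one more tool, called after ">>>" by a JSON object that holds its "name" and its "arguments". send_rows: Moves the arm, as the interface text tells. Its arguments: {"type":"object","properties":{"rows":{"type":"array"}},"required":["rows"]}

```bash
ls; mkdir -p pics
python3 - <<'E'
from workcell import arm
import cv2
s=arm.state();print({k:s[k] for k in('clock','eef_pos','tcp_rot','force','gripper_width')})
for n in('top','scene'):
    c=arm.camera(n);cv2.imwrite(f'pics/{n}0.png',c['color']);print(n,c['camera_matrix'],c['T'],[k for k in c])
c=arm.camera('wrist');print(c['hand_eye'])
E
```

```text
pics
{'clock': 0.0, 'eef_pos': array([0.16848345, 0.57556027, 0.22153623]), 'tcp_rot': array([-1.71155417e-04,  1.41916323e-01,  9.89878201e-01, -9.35037768e-04]), 'force': array([ 0.17732192, -0.07728208,  0.41873181]), 'gripper_width': 0.0880159874892461}
top [[512.5276781    0.         320.04878049]
 [  0.         512.5276781  243.15986894]
 [  0.           0.           1.        ]] [[-0.00889771  0.9995382  -0.02905533  0.50038819]
 [-0.99944762 -0.00795896  0.03226627  0.01076196]
 [ 0.03202012  0.02932638  0.99905689  0.85008745]
 [ 0.          0.          0.          1.        ]] ['color', 'camera_matrix', 'T']
scene [[442.87454208   0.         321.60754113]
 [  0.         442.87454208 245.50144211]
 [  0.           0.           1.        ]] [[-1.60516551e-01 -5.95287297e-01  7.87316627e-01  1.11461084e+00]
 [ 9.87032752e-01 -9.75236924e-02  1.27496962e-01  9.93209983e-02]
 [ 8.84702641e-04  7.97572670e-01  6.03222226e-01  5.39889167e-01]
 [ 0.00000000e+00  0.00000000e+00  0.00000000e+00  1.00000000e+00]] ['color', 'camera_matrix', 'T']
[[-6.62911945e-04  9.70216179e-01  2.42239813e-01  6.57179685e-02]
 [ 9.99999735e-01  7.15992839e-04 -1.31093507e-04 -4.24356339e-04]
 [-3.00631013e-04  2.42239662e-01 -9.70216396e-01 -1.62823211e-01]
 [ 0.00000000e+00  0.00000000e+00  0.00000000e+00  1.00000000e+00]]
```

View pics/top0.png

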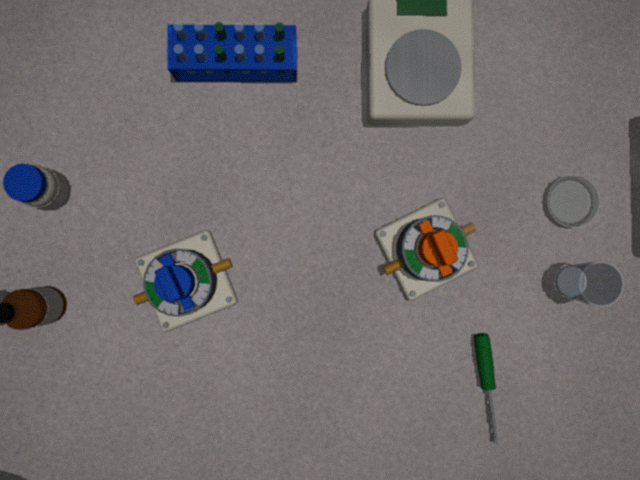

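View pics/scene0.png

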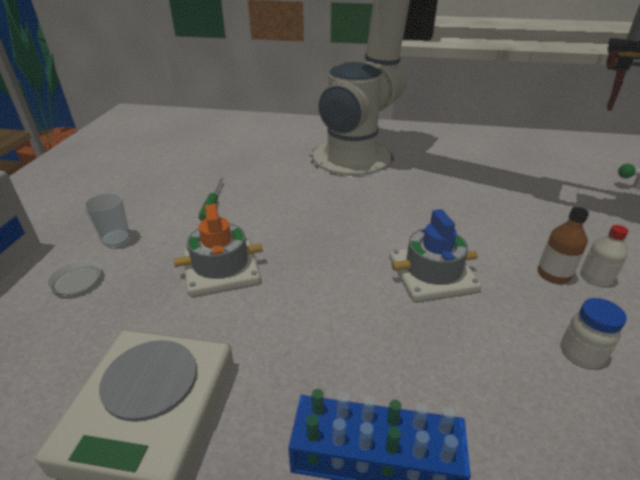

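The top view shows the blue cartridge at about (175,283), with lugs at (165,258) and (185,303), and the orange one at (438,250). In the scene view the blue bar is at about (441,222). I'll triangulate coarsely, then move the wrist camera above the blue one.

```bash
cat > h.py <<'E'
import numpy as np, cv2
from scipy.spatial.transform import Rotation as R
from workcell import arm
def rot(q): return R.from_quat([q[1],q[2],q[3],q[0]])
def tool(s):
    T=np.eye(4);T[:3,:3]=rot(s['tcp_rot']).as_matrix();T[:3,3]=s['eef_pos'];return T
def ray(K,T,uv):
    uv=np.asarray(uv,float).reshape(-1,2)
    d=np.c_[(uv[:,0]-K[0,2])/K[0,0],-(uv[:,1]-K[1,2])/K[1,1],-np.ones(len(uv))]
    return T[:3,3],d@T[:3,:3].T
def plane(K,T,uv,z):
    o,d=ray(K,T,uv);return o+d*((z-o[2])/d[:,2])[:,None]
def tri(rays):
    A=np.zeros((3,3));b=np.zeros(3)
    for o,d in rays:
        d=d/np.linalg.norm(d);P=np.eye(3)-np.outer(d,d);A+=P;b+=P@o
    p=np.linalg.solve(A,b);return p,[np.linalg.norm(np.cross(p-o,d/np.linalg.norm(d))) for o,d in rays]
def mask(img,lo,hi): return cv2.inRange(cv2.cvtColor(img,cv2.COLOR_BGR2HSV),lo,hi)
def blobs(m,amin=60):
    n,l,st,c=cv2.connectedComponentsWithStats(m)
    return [(int(st[i,4]),c[i].round(1),st[i,:4]) for i in range(1,n) if st[i,4]>amin]
BLUE=((105,120,40),(130,255,255))
def snap(name,f=None):
    s=arm.state();c=arm.camera(name)
    if name=='wrist': c['T']=tool(s)@c['hand_eye']
    if f: cv2.imwrite(f,c['color'])
    return c
E
python3 - <<'E'
from h import *
r=[]
for n,box in(('top',(120,230,230,340)),('scene',(400,190,490,290))):
    c=snap(n);m=mask(c['color'],*BLUE);w=np.zeros_like(m);w[box[1]:box[3],box[0]:box[2]]=m[box[1]:box[3],box[0]:box[2]]
    b=max(blobs(w),key=lambda t:t[0]);print(n,b)
    o,d=ray(c['camera_matrix'],c['T'],b[1]);r.append((o,d[0]));
    if n=='top':print(plane(c['camera_matrix'],c['T'],[b[1],(165,258),(185,303)],.1))
print(tri(r)); s=arm.state();print(tool(s).round(3),s['joint_pos'].round(3),s['clock'])
c=snap('top');im=c['color'][220:345,110:245];cv2.imwrite('pics/topcrop.png',cv2.resize(im,None,fx=4,fy=4,interpolation=2))
E
```

```text
top (1455, array([174.1, 282.5]), array([154, 253,  41,  58], dtype=int32))
[[0.46688413 0.19853886 0.1       ]
 [0.50247267 0.21159527 0.1       ]
 [0.43709589 0.18291246 0.1       ]]
scene (1048, array([440.3, 234.6]), array([425, 210,  31,  50], dtype=int32))
(array([0.46651011, 0.20157046, 0.09219726]), [np.float64(0.0010460822306025874), np.float64(0.0010460822306026074)])
[[-0.96   0.281 -0.     0.169]
 [ 0.281  0.96  -0.001  0.576]
 [ 0.    -0.001 -1.     0.222]
 [ 0.     0.     0.     1.   ]] [ 1.229  0.091  1.231 -0.     1.82  -0.057] 0.25
```

View pics/topcrop.png

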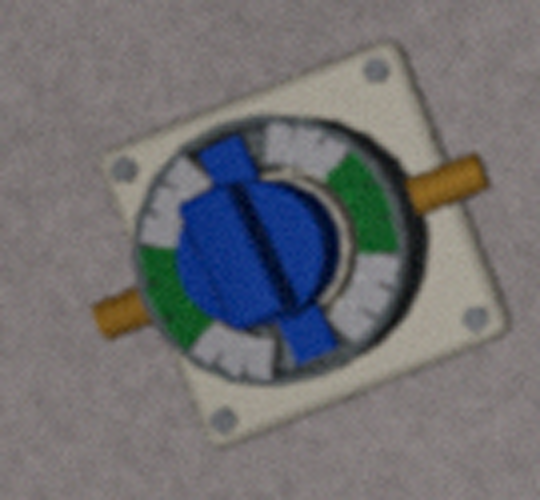

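The bar runs along the lugs, at about 24° from world +x. Now I'll move the wrist above the blue cartridge.

>>> {"name": "send_rows", "arguments": {"rows": [{"tx": -0.0488,"ty": -0.0346,"tz": -0.003,"hand": 1},{"tx": -0.0488,"ty": -0.0346,"tz": -0.003,"hand": 1},{"tx": -0.0488,"ty": -0.0346,"tz": -0.003,"hand": 1},{"tx": -0.0488,"ty": -0.0346,"tz": -0.003,"hand": 1},{"tx": -0.0488,"ty": -0.0346,"tz": -0.003,"hand": 1},{"tx": -0.0488,"ty": -0.0346,"tz": -0.003,"hand": 1},{"tx": -0.0488,"ty": -0.0346,"tz": -0.003,"hand": 1},{"tx": -0.0488,"ty": -0.0346,"tz": -0.003,"hand": 1}]}}

```text
$.rows[0]: bad value
```

>>> {"name": "send_rows", "arguments": {"rows": [{"az": -10,"hand": 1},{"az": -10,"hand": 1},{"az": -10,"hand": 1},{"az": -10,"hand": 1},{"hand": 1}]}}

```text
$.rows[0]: bad value
```

Run:
```python
from h import *
c=snap('wrist','pics/w1.png');s=arm.state();print(s['clock'],tool(s).round(4),s['joint_pos'].round(3))
print(blobs(mask(c['color'],*BLUE),300))
```

```text
0.35 [[-9.597e-01  2.809e-01 -1.000e-04  1.686e-01]
 [ 2.809e-01  9.597e-01 -5.000e-04  5.758e-01]
 [ 0.000e+00 -5.000e-04 -1.000e+00  2.223e-01]
 [ 0.000e+00  0.000e+00  0.000e+00  1.000e+00]] [ 1.229  0.091  1.231 -0.     1.82  -0.057]
[]
```

View pics/w1.png

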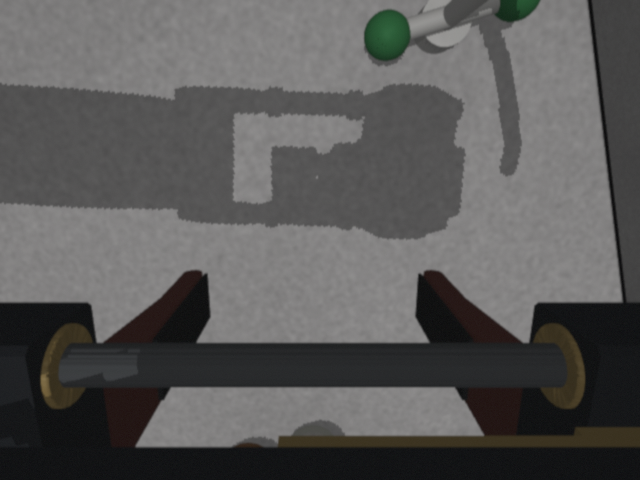

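The call was refused, probably because every key is needed. The wrist picture shows only bench and the fingertips at about (205,290) and (425,290).

>>> {"name": "send_rows", "arguments": {"rows": [{"tx": -0.0488,"ty": -0.0346,"tz": -0.003,"ax": 0,"ay": 0,"az": 0,"hand": 1},{"tx": -0.0488,"ty": -0.0346,"tz": -0.003,"ax": 0,"ay": 0,"az": 0,"hand": 1},{"tx": -0.0488,"ty": -0.0346,"tz": -0.003,"ax": 0,"ay": 0,"az": 0,"hand": 1},{"tx": -0.0488,"ty": -0.0346,"tz": -0.003,"ax": 0,"ay": 0,"az": 0,"hand": 1},{"tx": -0.0488,"ty": -0.0346,"tz": -0.003,"ax": 0,"ay": 0,"az": 0,"hand": 1},{"tx": -0.0488,"ty": -0.0346,"tz": -0.003,"ax": 0,"ay": 0,"az": 0,"hand": 1},{"tx": -0.0488,"ty": -0.0346,"tz": -0.003,"ax": 0,"ay": 0,"az": 0,"hand": 1},{"tx": -0.0488,"ty": -0.0346,"tz": -0.003,"ax": 0,"ay": 0,"az": 0,"hand": 1}]}}

```text
clock: 1.35
eef_pos: [0.4664, 0.1988, 0.247]
tcp_rot: [0.0, 0.142, 0.99, 0.0]
force: [0.4, -0.0, -0.5]
gripper_width: 0.0877
```

>>> {"name": "send_rows", "arguments": {"rows": [{"tx": 0,"ty": 0,"tz": 0,"ax": 0,"ay": 0,"az": -10,"hand": 1},{"tx": 0,"ty": 0,"tz": 0,"ax": 0,"ay": 0,"az": -10,"hand": 1},{"tx": 0,"ty": 0,"tz": 0,"ax": 0,"ay": 0,"az": -10,"hand": 1},{"tx": 0,"ty": 0,"tz": 0,"ax": 0,"ay": 0,"az": -10,"hand": 1},{"tx": -0.03,"ty": 0,"tz": 0,"ax": 0,"ay": 0,"az": 0,"hand": 1},{"tx": 0,"ty": 0,"tz": 0,"ax": 0,"ay": 0,"az": 0,"hand": 1},{"tx": 0,"ty": 0,"tz": 0,"ax": 0,"ay": 0,"az": 0,"hand": 1}]}}

```text
clock: 2.22
eef_pos: [0.4926, 0.2124, 0.2465]
tcp_rot: [-0.0, -0.205, 0.979, -0.0]
force: [0.2, -0.6, -0.0]
gripper_width: 0.0879
```

Run:
```python
from h import *
c=snap('wrist','pics/w2.png');s=arm.state();print(s['clock'],tool(s).round(4),s['joint_pos'].round(3))
print(blobs(mask(c['color'],*BLUE),300))
```

```text
2.275 [[-9.158e-01 -4.016e-01 -1.000e-04  4.925e-01]
 [-4.016e-01  9.158e-01 -1.000e-04  2.124e-01]
 [ 2.000e-04 -0.000e+00 -1.000e+00  2.468e-01]
 [ 0.000e+00  0.000e+00  0.000e+00  1.000e+00]] [ 0.344 -0.074  1.354 -0.     1.862 -1.64 ]
[(4659, array([313.6, 182.2]), array([279, 126,  70, 108], dtype=int32)), (1330, array([456.4, 419.5]), array([435, 396,  49,  40], dtype=int32)), (1239, array([171.5, 435.7]), array([137, 417,  77,  31], dtype=int32))]
```

View pics/w2.png

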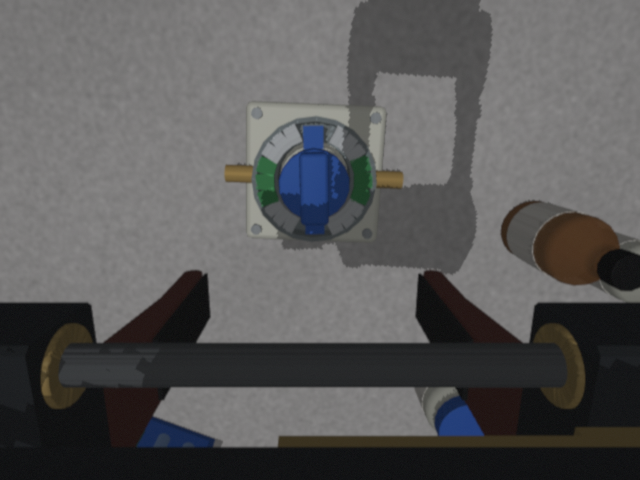

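The wrist view shows the blue cartridge at (314,180), with its bar roughly vertical in the picture (columns 300–328, rows 152–208). I'll move over it for a second view, then measure the bar edges in both.

>>> {"name": "send_rows", "arguments": {"rows": [{"tx": 0.03,"ty": 0,"tz": 0,"ax": 0,"ay": 0,"az": 0,"hand": 1},{"tx": 0,"ty": 0,"tz": 0,"ax": 0,"ay": 0,"az": 0,"hand": 1},{"tx": 0,"ty": 0,"tz": 0,"ax": 0,"ay": 0,"az": 0,"hand": 1}]}}

```text
clock: 2.65
eef_pos: [0.4656, 0.2006, 0.2471]
tcp_rot: [0.001, -0.205, 0.979, 0.0]
force: [-0.3, 0.6, 0.4]
gripper_width: 0.0876
```

Run:
```python
from h import *
import pickle
c=snap('wrist','pics/w3.png');s=arm.state();print(s['clock'],tool(s).round(4))
m=mask(c['color'],*BLUE);print(blobs(m,300))
pickle.dump(c,open('w3.pkl','wb'))
b=[]
for f,(x,y) in(('pics/w2.png',(314,182)),('pics/w3.png',(314,245))):
    im=cv2.imread(f)[y-70:y+70,x-50:x+50];b.append(cv2.resize(im,None,fx=4,fy=4,interpolation=2))
cv2.imwrite('pics/crops.png',np.hstack(b))
```

```text
2.7 [[-9.158e-01 -4.016e-01  9.000e-04  4.658e-01]
 [-4.016e-01  9.158e-01  3.000e-04  2.006e-01]
 [-9.000e-04 -1.000e-04 -1.000e+00  2.469e-01]
 [ 0.000e+00  0.000e+00  0.000e+00  1.000e+00]]
[(4458, array([313.6, 218.4]), array([280, 163,  68, 104], dtype=int32)), (474, array([461.4, 429.4]), array([437, 422,  47,  14], dtype=int32)), (327, array([153. , 442.3]), array([136, 434,  43,  14], dtype=int32))]
```

View pics/crops.png

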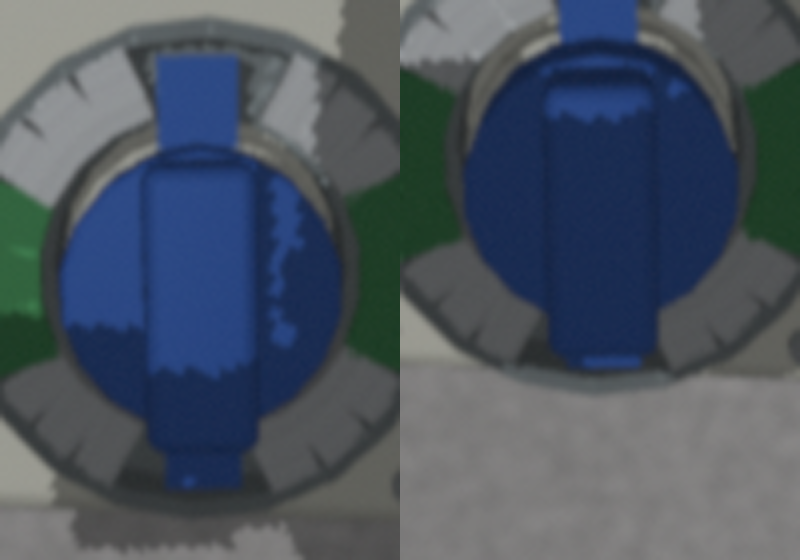

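Crops: the bar's top face has corners at (300.5,153.5), (327.3,153.5), (301.5,224) and (328,223.5) in the first wrist view, and at (300.3,196.3), (327.8,196.3), (301.5,263.8) and (328.3,264.3) in the second. The lug and slot lie on the same line.

Run:
```python
from h import *
import pickle
c=pickle.load(open('w3.pkl','rb'));K=c['camera_matrix'];T3=c['T'];print(K[0,0],K[:2,2])
A=np.array([[-.9158,-.4016,-1e-4,.4925],[-.4016,.9158,-1e-4,.2124],[2e-4,0,-1,.2468],[0,0,0,1]])
T2=A@c['hand_eye']
v2=np.array([(300.5,153.5),(327.3,153.5),(301.5,224),(328,223.5)]);v3=np.array([(300.3,196.3),(327.8,196.3),(301.5,263.8),(328.3,264.3)])
for a,b in list(zip(v2,v3))+[(v2.mean(0),v3.mean(0))]:
    p,e=tri([(lambda o,d:(o,d[0]))(*ray(K,T,u)) for T,u in((T2,a),(T3,b))]);print(p.round(4),np.round(e,4))
for T,v in((T2,v2),(T3,v3)):
    P=plane(K,T,v,.129);d=(P[0]+P[1]-P[2]-P[3])/2;w=(P[1]+P[3]-P[0]-P[2])/2
    print('ctr',P.mean(0).round(4),'len',np.linalg.norm(d),'wid',np.linalg.norm(w),'yaw',np.degrees(np.arctan2(-d[1],-d[0])),np.degrees(np.arctan2(w[1],w[0]))-90)
# holder: yaw & centre from green parts (z .071) in view 2
g=mask(cv2.imread('pics/w2.png'),(45,100,30),(80,255,255));G=[x for x in blobs(g,100) if x[1][1]<240];print(G)
P=plane(K,T2,[x[1] for x in G],.071);d=P[1]-P[0];print(P.round(4),P.mean(0).round(4),np.degrees(np.arctan2(d[1],d[0])))
# orange check + blue top view
t=snap('top')
for lo,hi,bx in((*BLUE,(120,230,230,340)),((3,150,80),(18,255,255),(400,190,500,300))):
    m=mask(t['color'],lo,hi);w=np.zeros_like(m);w[bx[1]:bx[3],bx[0]:bx[2]]=m[bx[1]:bx[3],bx[0]:bx[2]]
    for b in blobs(w,100):print(b,plane(t['camera_matrix'],t['T'],b[1],.1).round(4))
```

```text
409.03012046635524 [312.43205659 237.03281825]
[0.4467 0.1829 0.1274] [0.0002 0.0002]
[0.4392 0.2    0.1274] [0.0003 0.0003]
[0.4905 0.2027 0.1309] [0.0001 0.0001]
[0.4814 0.219  0.1377] [0.0002 0.0002]
[0.4643 0.2011 0.1308] [0. 0.]
ctr [0.4649 0.2014 0.129 ] len 0.04833280334588084 wid 0.018311664566002646 yaw 24.395535233558288 24.197042065105308
ctr [0.4651 0.2015 0.129 ] len 0.04907700338713608 wid 0.01914769572561584 yaw 24.413819255948038 23.070907787215248
[(743, array([265.9, 181.3]), array([256, 157,  22,  49], dtype=int32)), (728, array([361.3, 179.8]), array([351, 156,  21,  49], dtype=int32))]
[[0.4816 0.1654 0.071 ]
 [0.449  0.237  0.071 ]] [0.4653 0.2012 0.071 ] 114.53431153529176
(139, array([186.6, 303.3]), array([179, 297,  16,  14], dtype=int32)) [[0.4366 0.1806 0.1   ]]
(1191, array([439.1, 247.7]), array([419, 220,  39,  57], dtype=int32)) [[ 0.5141 -0.1891  0.1   ]]
```

Measured bar centre (0.465, 0.2015), top at 0.130 (text 0.129), yaw 24.3°. The holder axis is at (0.4653, 0.2012), yaw 24.5°. The tool is nearly aligned, so I'll descend and grip.

>>> {"name": "send_rows", "arguments": {"rows": [{"tx": 0,"ty": 0.0008,"tz": 0.04,"ax": 0,"ay": 0,"az": -0.6,"hand": 1},{"tx": 0,"ty": 0,"tz": 0.04,"ax": 0,"ay": 0,"az": 0,"hand": 1},{"tx": 0,"ty": 0,"tz": 0.04,"ax": 0,"ay": 0,"az": 0,"hand": 1},{"tx": 0,"ty": 0,"tz": 0.015,"ax": 0,"ay": 0,"az": 0,"hand": 1},{"tx": 0,"ty": 0,"tz": 0.008,"ax": 0,"ay": 0,"az": 0,"hand": 1},{"tx": 0,"ty": 0,"tz": 0,"ax": 0,"ay": 0,"az": 0,"hand": 1}]}}

```text
clock: 3.5
eef_pos: [0.4657, 0.2014, 0.1045]
tcp_rot: [0.001, -0.21, 0.978, 0.0]
force: [0.3, 0.0, 1.0]
gripper_width: 0.0879
```

>>> {"name": "send_rows", "arguments": {"rows": [{"tx": 0,"ty": 0,"tz": 0,"ax": 0,"ay": 0,"az": 0,"hand": 0},{"tx": 0,"ty": 0,"tz": 0,"ax": 0,"ay": 0,"az": 0,"hand": 0},{"tx": 0,"ty": 0,"tz": 0,"ax": 0,"ay": 0,"az": 0,"hand": 0},{"tx": 0,"ty": 0,"tz": 0,"ax": 0,"ay": 0,"az": 0,"hand": 0},{"tx": 0,"ty": 0,"tz": 0,"ax": 0,"ay": 0,"az": 0,"hand": 0},{"tx": 0,"ty": 0,"tz": 0,"ax": 0,"ay": 0,"az": 0,"hand": 0},{"tx": 0,"ty": 0,"tz": 0,"ax": 0,"ay": 0,"az": 0,"hand": 0},{"tx": 0,"ty": 0,"tz": 0,"ax": 0,"ay": 0,"az": 0,"hand": 0}]}}

```text
clock: 4.5
eef_pos: [0.4652, 0.2012, 0.1036]
tcp_rot: [-0.0, -0.21, 0.978, 0.0]
force: [-0.5, -0.3, -0.1]
gripper_width: 0.0199
```

Gripped (width 19.9 mm). Now press, in steps.

>>> {"name": "send_rows", "arguments": {"rows": [{"tx": 0,"ty": 0,"tz": 0.003,"ax": 0,"ay": 0,"az": 0,"hand": 0},{"tx": 0,"ty": 0,"tz": 0.003,"ax": 0,"ay": 0,"az": 0,"hand": 0},{"tx": 0,"ty": 0,"tz": 0.003,"ax": 0,"ay": 0,"az": 0,"hand": 0},{"tx": 0,"ty": 0,"tz": 0.003,"ax": 0,"ay": 0,"az": 0,"hand": 0},{"tx": 0,"ty": 0,"tz": 0.002,"ax": 0,"ay": 0,"az": 0,"hand": 0},{"tx": 0,"ty": 0,"tz": 0,"ax": 0,"ay": 0,"az": 0,"hand": 0},{"tx": 0,"ty": 0,"tz": 0,"ax": 0,"ay": 0,"az": 0,"hand": 0},{"tx": 0,"ty": 0,"tz": 0,"ax": 0,"ay": 0,"az": 0,"hand": 0}]}}

```text
clock: 5.5
eef_pos: [0.4654, 0.2013, 0.0907]
tcp_rot: [0.0, -0.21, 0.978, 0.0]
force: [-2.4, -0.2, 7.6]
gripper_width: 0.0198
```

>>> {"name": "send_rows", "arguments": {"rows": [{"tx": 0,"ty": 0,"tz": 0.0015,"ax": 0,"ay": 0,"az": 0,"hand": 0},{"tx": 0,"ty": 0,"tz": 0.0005,"ax": 0,"ay": 0,"az": 0,"hand": 0},{"tx": 0,"ty": 0,"tz": 0,"ax": 0,"ay": 0,"az": 0,"hand": 0},{"tx": 0,"ty": 0,"tz": 0,"ax": 0,"ay": 0,"az": 0,"hand": 0}]}}

```text
clock: 6.0
eef_pos: [0.4654, 0.2013, 0.0888]
tcp_rot: [0.001, -0.21, 0.978, 0.0]
force: [-2.8, -0.5, 7.8]
gripper_width: 0.0197
```

Run:
```python
from h import *
for i in range(3):
    s=arm.state();print(s['clock'],s['eef_pos'].round(4),s['force'].round(2),s['wrist_torque'].round(2));c=snap('scene')
im=c['color'][185:305,385:495];cv2.imwrite('pics/s1.png',cv2.resize(im,None,fx=5,fy=5,interpolation=2))
```

```text
6.0 [0.4654 0.2013 0.0888] [-2.77 -0.47  7.83] [-0.2  0.7  0. ]
6.05 [0.4653 0.2013 0.0888] [-2.95 -0.8   7.92] [-0.18  0.71 -0.01]
6.1 [0.4654 0.2013 0.0888] [-2.65 -1.02  8.14] [-0.21  0.74 -0.02]
```

View pics/s1.png

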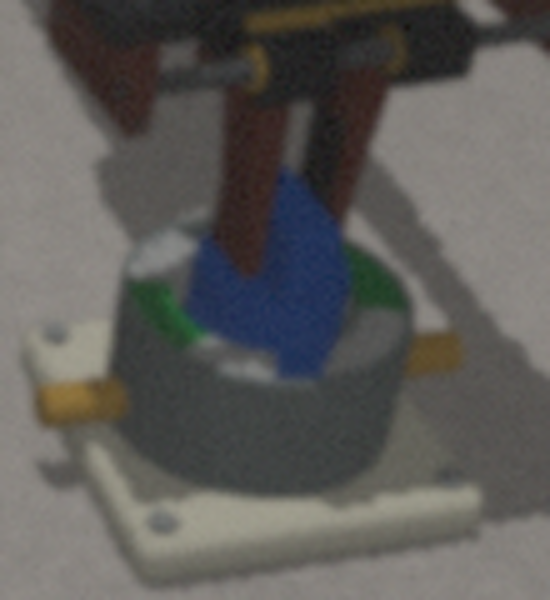

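The press shows the cap down in the collar with its lug still in the slot. The force (about 8 N) and TCP height fit about 12–13 mm down, so I'll press a bit more and watch the force.

>>> {"name": "send_rows", "arguments": {"rows": [{"tx": 0,"ty": 0,"tz": 0.001,"ax": 0,"ay": 0,"az": 0,"hand": 0},{"tx": 0,"ty": 0,"tz": 0.001,"ax": 0,"ay": 0,"az": 0,"hand": 0},{"tx": 0,"ty": 0,"tz": 0.0005,"ax": 0,"ay": 0,"az": 0,"hand": 0},{"tx": 0,"ty": 0,"tz": 0,"ax": 0,"ay": 0,"az": 0,"hand": 0},{"tx": 0,"ty": 0,"tz": 0,"ax": 0,"ay": 0,"az": 0,"hand": 0}]}}

```text
clock: 6.78
eef_pos: [0.4654, 0.2013, 0.0866]
tcp_rot: [0.001, -0.21, 0.978, 0.0]
force: [-3.5, -0.9, 9.9]
gripper_width: 0.0199
```

>>> {"name": "send_rows", "arguments": {"rows": [{"tx": 0,"ty": 0,"tz": 0,"ax": 0,"ay": 0,"az": 5,"hand": 0},{"tx": 0,"ty": 0,"tz": 0,"ax": 0,"ay": 0,"az": 5,"hand": 0},{"tx": 0,"ty": 0,"tz": 0,"ax": 0,"ay": 0,"az": 5,"hand": 0},{"tx": 0,"ty": 0,"tz": 0,"ax": 0,"ay": 0,"az": 5,"hand": 0},{"tx": 0,"ty": 0,"tz": 0,"ax": 0,"ay": 0,"az": 5,"hand": 0}]}}

```text
clock: 7.4
eef_pos: [0.4665, 0.2015, 0.0871]
tcp_rot: [0.002, 0.008, 1.0, 0.001]
force: [-0.3, -0.4, 9.6]
gripper_width: 0.02
```

Run:
```python
from h import *
s=arm.state();print(s['clock'],s['eef_pos'].round(4),s['force'].round(2),s['wrist_torque'].round(2),s['joint_pos'].round(3),tool(s)[:3,2].round(4))
```

```text
7.4 [0.4665 0.2015 0.0871] [-0.26 -0.37  9.61] [-0.18  0.1   0.09] [ 0.341 -0.146  1.703 -0.     1.58  -1.214] [ 0.0041  0.001  -1.    ]
```

Turning freely: torque is only 0.09 N m at 25°. I'll continue to about 92°.

>>> {"name": "send_rows", "arguments": {"rows": [{"tx": 0,"ty": 0,"tz": 0,"ax": 0,"ay": 0,"az": 7,"hand": 0},{"tx": 0,"ty": 0,"tz": 0,"ax": 0,"ay": 0,"az": 7,"hand": 0},{"tx": 0,"ty": 0,"tz": 0,"ax": 0,"ay": 0,"az": 7,"hand": 0},{"tx": 0,"ty": 0,"tz": 0,"ax": 0,"ay": 0,"az": 7,"hand": 0},{"tx": 0,"ty": 0,"tz": 0,"ax": 0,"ay": 0,"az": 7,"hand": 0}]}}

```text
clock: 8.02
eef_pos: [0.4665, 0.2015, 0.0871]
tcp_rot: [0.002, 0.309, 0.951, 0.001]
force: [0.3, -1.0, 8.7]
gripper_width: 0.02
```

>>> {"name": "send_rows", "arguments": {"rows": [{"tx": 0,"ty": 0,"tz": 0,"ax": 0,"ay": 0,"az": 7,"hand": 0},{"tx": 0,"ty": 0,"tz": 0,"ax": 0,"ay": 0,"az": 7,"hand": 0},{"tx": 0,"ty": 0,"tz": 0,"ax": 0,"ay": 0,"az": 7,"hand": 0},{"tx": 0,"ty": 0,"tz": 0,"ax": 0,"ay": 0,"az": 7,"hand": 0},{"tx": 0,"ty": 0,"tz": 0,"ax": 0,"ay": 0,"az": 4,"hand": 0},{"tx": 0,"ty": 0,"tz": 0,"ax": 0,"ay": 0,"az": 0,"hand": 0},{"tx": 0,"ty": 0,"tz": 0,"ax": 0,"ay": 0,"az": 0,"hand": 0}]}}

```text
clock: 8.9
eef_pos: [0.4665, 0.2015, 0.0872]
tcp_rot: [0.001, 0.557, 0.83, 0.002]
force: [0.3, -0.2, 9.5]
gripper_width: 0.0199
```

Run:
```python
from h import *
c=snap('scene')
s=arm.state();print(s['clock'],s['eef_pos'].round(4),s['force'].round(2),s['wrist_torque'].round(2),np.degrees(np.arctan2(*tool(s)[[1,0],1]))-113.7)
im=c['color'][185:305,385:495];cv2.imwrite('pics/s2.png',cv2.resize(im,None,fx=5,fy=5,interpolation=2))
```

```text
8.95 [0.4665 0.2015 0.0871] [ 0.09 -1.06  9.48] [-0.23  0.06  0.01] -91.43028957347843
```

View pics/s2.png

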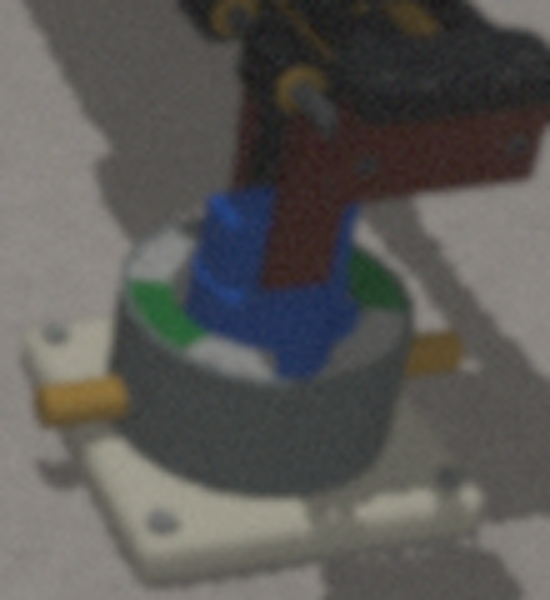

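The picture shows the bar turned broadside (crop columns 200–355), with the cartridge body visible through the open slot. The tool turned 91° with almost no torque left. Now let it rise.

>>> {"name": "send_rows", "arguments": {"rows": [{"tx": 0,"ty": 0,"tz": -0.002,"ax": 0,"ay": 0,"az": 0,"hand": 0},{"tx": 0,"ty": 0,"tz": -0.002,"ax": 0,"ay": 0,"az": 0,"hand": 0},{"tx": 0,"ty": 0,"tz": -0.002,"ax": 0,"ay": 0,"az": 0,"hand": 0},{"tx": 0,"ty": 0,"tz": 0,"ax": 0,"ay": 0,"az": 0,"hand": 0},{"tx": 0,"ty": 0,"tz": 0,"ax": 0,"ay": 0,"az": 0,"hand": 0}]}}

```text
clock: 9.57
eef_pos: [0.4664, 0.2014, 0.0925]
tcp_rot: [0.001, 0.557, 0.83, 0.001]
force: [0.5, -0.5, 7.5]
gripper_width: 0.0198
```

>>> {"name": "send_rows", "arguments": {"rows": [{"tx": 0,"ty": 0,"tz": -0.001,"ax": 0,"ay": 0,"az": 0,"hand": 0},{"tx": 0,"ty": 0,"tz": -0.001,"ax": 0,"ay": 0,"az": 0,"hand": 0},{"tx": 0,"ty": 0,"tz": 0,"ax": 0,"ay": 0,"az": 0,"hand": 0},{"tx": 0,"ty": 0,"tz": 0,"ax": 0,"ay": 0,"az": 0,"hand": 0}]}}

```text
clock: 10.07
eef_pos: [0.4664, 0.2014, 0.0943]
tcp_rot: [0.001, 0.557, 0.83, 0.001]
force: [1.2, 0.0, 5.7]
gripper_width: 0.0202
```

>>> {"name": "send_rows", "arguments": {"rows": [{"tx": 0,"ty": 0,"tz": -0.001,"ax": 0,"ay": 0,"az": 0,"hand": 0},{"tx": 0,"ty": 0,"tz": -0.001,"ax": 0,"ay": 0,"az": 0,"hand": 0},{"tx": 0,"ty": 0,"tz": 0,"ax": 0,"ay": 0,"az": 0,"hand": 0},{"tx": 0,"ty": 0,"tz": 0,"ax": 0,"ay": 0,"az": 0,"hand": 0}]}}

```text
clock: 10.58
eef_pos: [0.4662, 0.2014, 0.0958]
tcp_rot: [0.001, 0.557, 0.83, 0.001]
force: [2.9, 0.2, 5.4]
gripper_width: 0.0199
```

>>> {"name": "send_rows", "arguments": {"rows": [{"tx": 0,"ty": 0,"tz": -0.001,"ax": 0,"ay": 0,"az": 0,"hand": 0},{"tx": 0,"ty": 0,"tz": -0.001,"ax": 0,"ay": 0,"az": 0,"hand": 0},{"tx": 0,"ty": 0,"tz": 0,"ax": 0,"ay": 0,"az": 0,"hand": 0},{"tx": 0,"ty": 0,"tz": 0,"ax": 0,"ay": 0,"az": 0,"hand": 0}]}}

```text
clock: 11.08
eef_pos: [0.4653, 0.2012, 0.0966]
tcp_rot: [0.0, 0.557, 0.83, 0.0]
force: [6.2, 1.1, 0.5]
gripper_width: 0.0201
```

The upward force vanished and the TCP stopped at 0.0966, exactly 7 mm below the grasp height. That matches the lock, so I'll open and retreat.

>>> {"name": "send_rows", "arguments": {"rows": [{"tx": 0,"ty": 0,"tz": 0,"ax": 0,"ay": 0,"az": 0,"hand": 1},{"tx": 0,"ty": 0,"tz": 0,"ax": 0,"ay": 0,"az": 0,"hand": 1},{"tx": 0,"ty": 0,"tz": 0,"ax": 0,"ay": 0,"az": 0,"hand": 1},{"tx": 0,"ty": 0,"tz": 0,"ax": 0,"ay": 0,"az": 0,"hand": 1},{"tx": 0,"ty": 0,"tz": 0,"ax": 0,"ay": 0,"az": 0,"hand": 1},{"tx": 0,"ty": 0,"tz": 0,"ax": 0,"ay": 0,"az": 0,"hand": 1}]}}

```text
clock: 11.82
eef_pos: [0.4652, 0.2012, 0.0972]
tcp_rot: [-0.0, 0.557, 0.83, -0.0]
force: [0.2, -0.7, 0.1]
gripper_width: 0.0762
```

>>> {"name": "send_rows", "arguments": {"rows": [{"tx": 0,"ty": 0,"tz": -0.01,"ax": 0,"ay": 0,"az": 0,"hand": 1},{"tx": 0,"ty": 0,"tz": -0.03,"ax": 0,"ay": 0,"az": 0,"hand": 1},{"tx": 0,"ty": 0,"tz": -0.06,"ax": 0,"ay": 0,"az": 0,"hand": 1},{"tx": -0.03,"ty": 0,"tz": -0.06,"ax": 0,"ay": 0,"az": 0,"hand": 1},{"tx": 0,"ty": 0,"tz": 0,"ax": 0,"ay": 0,"az": 0,"hand": 1},{"tx": 0,"ty": 0,"tz": 0,"ax": 0,"ay": 0,"az": 0,"hand": 1}]}}

```text
clock: 12.58
eef_pos: [0.4758, 0.1754, 0.253]
tcp_rot: [0.0, 0.557, 0.83, 0.0]
force: [-0.4, -0.7, -0.6]
gripper_width: 0.0874
```

Run:
```python
from h import *
c=snap('wrist');s=arm.state();print(s['clock'],s['eef_pos'].round(4),s['force'].round(2),s['gripper_width'])
b=[x for x in blobs(mask(c['color'],*BLUE),300)];print(b)
x,y=[int(v) for v in max(b,key=lambda t:t[0])[1]]
y0=max(0,y-60);x0=x-60;print(x0,y0);im=cv2.resize(c['color'][y0:y0+120,x0:x0+120],(480,480),interpolation=2)
sc=snap('scene')['color'];print(blobs(mask(sc[190:290,400:490],*BLUE)))
cv2.imwrite('pics/end.png',np.hstack([im,cv2.resize(sc[195:315,400:480],(320,480),interpolation=2)]))
import pickle;pickle.dump(c,open('end.pkl','wb'))
t=snap('top');m=mask(t['color'],(3,150,80),(18,255,255))[190:300,400:500]
for q in blobs(m,100):print('orange',q[0],q[1]+[400,190])
```

```text
12.625 [0.4754 0.1755 0.2518] [-0.02  0.32 -0.38] 0.08822036026487878
[(1142, array([608.7,   9.1]), array([576,   0,  64,  23], dtype=int32)), (3850, array([312.6, 183.9]), array([279, 141,  68,  82], dtype=int32)), (830, array([615. , 292.2]), array([589, 277,  51,  26], dtype=int32))]
252 123
[(1024, array([40. , 45.8]), array([22, 27, 34, 40], dtype=int32))]
orange 1224 [438.9 247.7]
```

View pics/end.png

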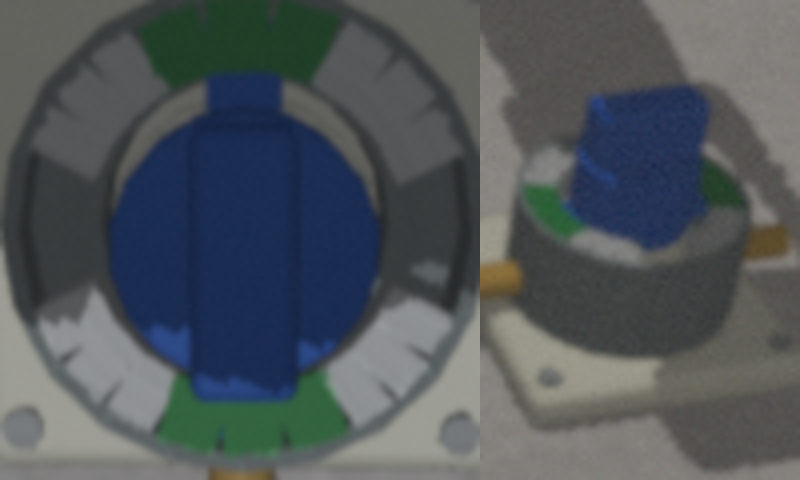

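The end view shows the bar pointing at both green sectors, with the lug going under the upper one at crop (245,90) and both slots empty. The cartridge stands upright and the orange blob is unmoved. I'll check height and centring numerically, and hand in if they agree.

Run:
```python
from h import *
import pickle
c=pickle.load(open('end.pkl','rb'));K,T=c['camera_matrix'],c['T']
v=np.array([(190,127),(299,127),(192,400),(299,400)])/4+[252,123]
P=plane(K,T,v,.122);d=(P[0]+P[1]-P[2]-P[3])/2
turn=24.5-np.degrees(np.arctan2(d[1],d[0]))
s=snap('scene');r=[(lambda o,d:(o,d[0]))(*ray(*a)) for a in((K,T,v.mean(0)),(s['camera_matrix'],s['T'],(442,218.8)))]
p,e=tri(r);off=np.linalg.norm(P.mean(0)[:2]-[.4653,.2012]);turn=turn%180
print(P.mean(0).round(4),'off',off,'turn',turn,'top by two views',p.round(4),np.round(e,4),arm.state()['force'].round(2))
if off<.006 and 75<turn<105 and .114<p[2]<.129: print(arm.close_job())
```

```text
[0.4658 0.2008 0.122 ] off 0.0006214120237551034 turn 92.04039089564483 top by two views [0.4654 0.201  0.1241] [0.0006 0.0006] [-1.14  0.04 -0.29]
the job is handed in; nothing more can be done
None
```

I locked the blue cartridge, released it and handed in the job at about 12.7 s on the robot's clock, well inside the 38 s limit. I gripped the bar, pressed it about 15 mm with a peak force near 10 N, and turned it about 91° clockwise. It then rose until the lugs stopped it 7 mm below the grasp height, and I opened the gripper and moved clear.

**Last checks:**
- **Turn:** the bar sits 92° from the slots, and the pictures show the lugs under the green parts with both slots empty.
- **Position:** the bar is 0.6 mm off the holder's axis and looks upright.
- **Height:** two views put the top of the bar at about 124 mm. A bar locked 7 mm down would be at 122 mm, so they agree within measurement error. The rise stopping at exactly 7 mm says the same.
- **Orange cartridge:** its position in the top view moved by about 0.2 pixels, so it was not disturbed.
- **Contact:** the gripper was fully open about 15 cm above the cartridge, and the force reading was near zero.

The first two move calls were refused because I left out keys; nothing moved. A sideways force of up to 6 N built up while the cartridge was seating, and it disappeared on release. No check failed.

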